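Square the sprayed moulding offcut to the fence and push it off the ledge into the chute

ROBOT

A 7-joint arm with a two-finger parallel gripper is mounted at the origin on the work surface. World frame = base frame: x ahead of the robot, y to its left, z up, the work surface at z = 0. Lengths are in m, angles in rad, forces in N, time in s.
With the tool pointing down it reaches from about 0.35 to 0.9 m from the base axis. Payload 7.2 kg.
Tool frame: the origin (TCP) lies between the finger pads; the fingertips stand 25 mm ahead of it and the grasp point (between the pads) lies 6 mm ahead of it; x points along the fingers, z is the direction in which the jaws open and shut, and the axes are right-handed (so a half turn about x gives the same grasp; the last joint's range is limited). The gripper opens to 88 mm and grips with 3 to 60 N. Pads are 20 mm wide; open, the fingers measure 115 mm over their backs; the gripper's body (75 mm by 178 mm) begins 61 mm behind the grasp point.
Start: joints at [-1.188, 0.411, -0.013, 1.596, 0.006, 1.134, -0.082], TCP at [0.272, 0.563, 0.248] pointing down, gripper open.
Joint ranges: [-2.95, 2.95], [-0.29, 1.99], [-1.47, 1.44], [0.14, 2.54], [-1.03, 4.17], [0.13, 1.85], [-2.86, 2.86]. Speed limits (rad/s): [2.39, 2.39, 3.01, 3.01, 3.14, 3.14, 3.14].

INTERFACE

Orientations are given as a unit quaternion [x, y, z, w].
In Python, from rig import sensors, eyes, workorder gives the robot as it stands.
- The arm moves only by the tool play_rows, never from a script. Its argument "steps" is one flat list of numbers, 7 for each row, row after row: the shift along the world's x, y, z in cm, then the turn, a rotation vector about the world's x, y, z in degrees, then the opening, from -1 (shut) to 1 (fully open). In form: [x, y, z, rx, ry, rz, claw, x, y, z, rx, ry, rz, claw, ...]. A call has 1 to 8 rows; each row shifts and turns the commanded pose from where the row before left it; what a row does not reach is not made up. A row lasts 1/8 s, in which the tool goes at most 62.5 mm and 10.7 degrees, less where a joint would pass 70% of its speed; a pose out of reach is approached as far as the arm can. A call is refused whole if a number of a shift passes 6.25 or a number of a turn 10.7, either way. A call with a gripper value outside its range is refused whole. The fingers move at their own pace and stop on an object; "newtons" is the grip in N (left out, the last holds). Time passes only in rows, so rows that do not move let the fingers close. It gives the time, the measured TCP pose, the force and the opening at its end, in the units of the state.
- sensors.get_state(): the state, without advancing time (a new reading comes with each control period).
- eyes.capture(name): name is "scene" or "top"; returns (picture, depth): 400x640x3 uint8, red, green, blue; 400x640 float32, m along the optical axis (not along the pixel's ray), 0 where there is no reading.
- eyes.get_calibration(name): a dict with "mtx" (3x3 intrinsics, pixels), "k1" (the pictures are not rectified: a ray, as slopes to the right and down, at radius r is drawn at 1 + k1 r^2 times it, then the intrinsics apply), "R" (3x3) and "t" (3): a world point X has camera coordinates R X + t. Camera axes: x right, y down, z forward; pixel columns grow to the right and rows downward; lengths in m; the calibration is good to about 2 mm. A picture is of the moment at which its call begins. get_calibration takes no time and is no camera call.
- workorder.finish_job(): hands the job in, once; it reports no verdict.
The state is a dict: "clock": time; "joints": joint angles; "qd": joint speeds; "joint_efforts": joint torques, N m; "tool_pos": TCP position; "eef_rot": TCP orientation; "wrist_force": force on the tool from outside, world axes, zero at the start; "moment": the same for the moment, N m; "opening": finger opening in m.
Only numpy, scipy, OpenCV 4.12 (cv2) and the standard library are available. Lean on these libraries where they do the work, as an engineer would, in place of code of your own. Each camera call takes 0.05 s, during which the arm holds its last target. There are 200 camera calls.

TASK

Clear the teal-sprayed plaster moulding offcut from the sorting stand: with the fingers, push it across the deck until it is pressed flush against the dark steel fence, then push it along the fence, through the gap beside the orange post and off the ledge so that it drops into the blue chute and ends in the catch tray. The plaster chips easily, so push gently and feel for the stops; do not grip it hard or lift it, and leave the rosette and the other things where they are.

Things in the scene. Friction and masses are not known exactly. Their poses are not given: they have to be found in the camera images.
- stand: Plywood sorting stand, fixed to the table. Origin on the table; z up, y along the ledge towards the chute, x across the deck, away from the robot (yaw within 0.2 rad). Deck top 160 mm above the origin, spanning x -130 to +90, y -200 to +100 mm. Near its far side a guide frame is clamped: dark steel fence, end bar and orange post, set together.
- fence_nominal (a point): Point fixed on the stand at x 45 mm, deck height: MEAN place of the fence's working face (towards the robot). The guide is set by hand: the real face is up to 12 mm nearer or farther in stand x, unmeasured: feel or see it. Fence straight, parallel to stand y, 30 mm high, 16 thick, stand y -190 to +110 mm; rubber-backed, it yields 1 mm per 4 N, springs back, hard stop at 11 mm.
- ledge_edge (a point): Point on the deck's drop edge (stand x 20, y 100 mm, deck height). Just beyond it, y 101 to 112 mm, the guide's end bar, top 2 mm below deck, and on it the orange post, 18 mm wide, 27 mm above deck, on the robot's side. Gap from post to fence face at rest is always 49 mm: the 45 mm wide offcut passes only when flush with the fence, else its nose catches on the rigid post.
- tray_floor (a point): Centre of the catch tray's floor, 10 mm above the table (stand x 20, y 292 mm). From the end bar the blue-sided chute, 120 mm wide inside (stand x -40 to +80 mm), slopes down at about 45 degrees from y 112 to the tray, y 225 to 360 mm, sides 150 mm high along the slope and 70 mm along the tray.
- offcut: Loose white plaster moulding with a teal bead on top: 45 mm wide (x), 90 long (y), upright flat sides 22 high, 32 over the bead; about 0.15 kg. Origin: centre of underside. Starts clear of the fence, within 0.45 rad of its direction. Slides under 1 to 2 N; pushed mid long side it turns towards flush at the fence (it may shift along it: if left skewed, press again at its middle). Tips off once its middle passes the end bar.
- rosette: Bystander on the deck's near corner by the drop edge: small white plaster rosette, 48 mm across, 18 mm high; origin at the centre of its underside.
- spray_pink: Bystander: upright spray can with a pink cap, 66 mm across, 190 mm tall; origin at the centre of its underside.
- spray_yellow: Bystander: upright spray can with a yellow cap, 66 mm across, 190 mm tall; origin at the centre of its underside.
- spray_black: Bystander: upright spray can with a black cap, 66 mm across, 190 mm tall; origin at the centre of its underside.
- tin_green: Bystander: paint tin with a green lid, 90 mm across, 85 mm tall; origin at the centre of its underside.
- tin_white: Bystander: paint tin with a white lid, 80 mm across, 70 mm tall; origin at the centre of its underside.
- tin_orange: Bystander: paint tin with an orange lid, 90 mm across, 85 mm tall; origin at the centre of its underside.
- brush: Bystander: paint brush lying on the table.

How it is judged:
By the outcome, as a careful person would: the job done as asked, in the order asked, and still so for the second after the job is handed in, with the robot touching nothing.
It also fails if it takes over 67 s, if anything falls off the work surface, if the arm or the gripper's body presses on something with over 40 N, if the wrist force passes 120 N, or if a joint passes its speed limit or range.

## Working session

There is one attempt and no reset: what is moved stays moved. The work goes in short steps, Python scripts to look and compute and a tool call to move; the robot and the scene stay as the last step left them, time stands still between calls to the robot, and variables do not carry over. Pictures are saved under pics/ and viewed, on a budget of 10 in all, crops included, one or two more only if the job needs it, and the job is handed in when it is done.

Besides the shell and the picture viewer there is one more tool, called after "Call:" by a JSON object that holds its "op" and its "data". play_rows: Moves the arm, as the interface text tells. Its arguments: {"type":"object","properties":{"steps":{"type":"array","items":{"type":"number"}},"newtons":{"type":"number"}},"required":["steps"]}

```bash
mkdir -p pics
cat > h.py <<'E'
import numpy as np, cv2
from rig import sensors, eyes, workorder
def cap(n,save=None):
    p,d=eyes.capture(n)
    if save: cv2.imwrite('pics/'+save,cv2.cvtColor(p,cv2.COLOR_RGB2BGR))
    return p,d
def world(n,d):
    c=eyes.get_calibration(n);K=np.array(c['mtx'],float);k=float(c['k1'])
    v,u=np.mgrid[0:400,0:640].astype(float)
    q=cv2.undistortPoints(np.stack([u.ravel(),v.ravel()],1)[:,None],K,np.array([k,0,0,0.]))[:,0]
    P=np.c_[q,np.ones(len(q))]*d.ravel()[:,None]
    return ((P-np.array(c['t']).ravel())@np.array(c['R'])).reshape(400,640,3)
E
python3 - <<'E'
from h import *
for n in('top','scene'):
    p,d=cap(n,n+'1.png'); np.savez('/tmp/%s.npz'%n,p=p,d=d); c=eyes.get_calibration(n); print(n,c)
print(sensors.get_state())
E
```

```text
top {'mtx': array([[376.15606722,   0.        , 320.41352879],
       [  0.        , 376.15606722, 199.52143753],
       [  0.        ,   0.        ,   1.        ]]), 'k1': -0.021544353066632983, 'R': array([[-4.94209560e-03, -9.99987397e-01,  8.83713177e-04],
       [-9.85815028e-01,  4.72379202e-03, -1.67768939e-01],
       [ 1.67762650e-01, -1.70030787e-03, -9.85825949e-01]]), 't': array([0.01299633, 0.56444517, 1.20262395])}
scene {'mtx': array([[400.11023207,   0.        , 322.0926706 ],
       [  0.        , 400.11023207, 200.44065015],
       [  0.        ,   0.        ,   1.        ]]), 'k1': -0.003663269913817156, 'R': array([[ 0.71454349,  0.69955589, -0.00701084],
       [ 0.4488472 , -0.46610435, -0.76241913],
       [-0.53662258,  0.54163483, -0.64704553]]), 't': array([-0.42598792, -0.12915558,  1.47305595])}
{'clock': 0.1, 'joints': array([-1.18822068,  0.41179238, -0.01269969,  1.59693296,  0.00561884,
        1.13428625, -0.08223393]), 'qd': array([ 0.00023709, -0.0027761 , -0.00052868, -0.00178289, -0.00129036,
        0.00126341, -0.00087353]), 'joint_efforts': array([ 2.50429766e-03, -5.89093602e+01,  6.43452052e-01, -2.91712064e+01,
       -5.38479688e-02,  1.44530518e-02,  7.21250353e-05]), 'tool_pos': array([0.27215766, 0.56218577, 0.24692158]), 'eef_rot': array([-0.37590209,  0.5994887 ,  0.37531295,  0.59870787]), 'wrist_force': array([ 0.57117289, -0.4012006 ,  0.09232498]), 'moment': array([-0.01968359, -0.04916046,  0.01074409]), 'opening': 0.08809490951388868}
```

View pics/top1.png

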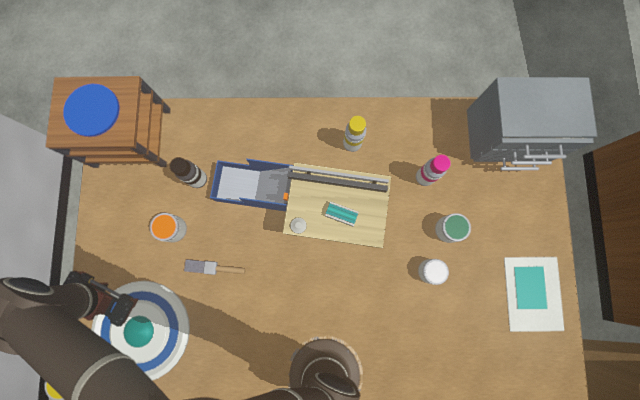

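View pics/scene1.png

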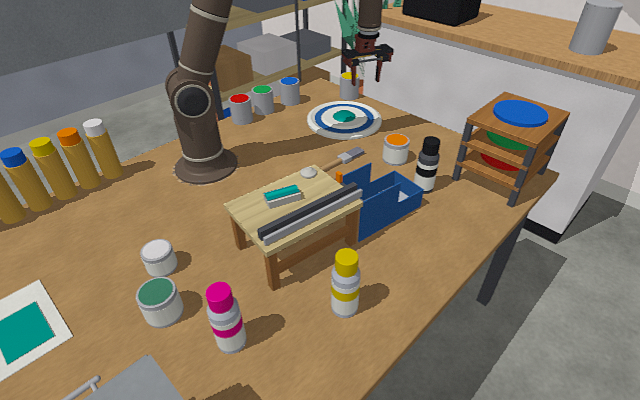

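The top view shows the offcut at (341,213), the rosette at (298,226), the post at (286,196) and the fence running from (290,175) to (388,187). The chute is to the left (world +y). The scene view agrees. Next I'll measure these with depth.

Run:
```python
from h import *
f=np.load('/tmp/top.npz');p=f['p'].astype(int);W=world('top',f['d'])
X,Y,Z=W[...,0],W[...,1],W[...,2]
roi=np.zeros((400,640),bool);roi[155:255,205:400]=1
dk=roi&(abs(Z-.16)<.006)
print('deckz',np.median(Z[dk]))
dkp=W[dk][:,:2]; r=cv2.minAreaRect((dkp*1000).astype(np.float32));print('deck rect',r,cv2.boxPoints(r))
teal=roi&(p[...,1]-p[...,0]>50)&(p[...,2]-p[...,0]>50)&(Z>.165)&(p[...,1]>100)
r=cv2.minAreaRect((W[teal][:,:2]*1000).astype(np.float32));print('teal',teal.sum(),r,np.median(Z[teal]),W[teal].mean(0))
v,u=np.nonzero(teal);print(u.min(),u.max(),v.min(),v.max())
off=roi&(Z>.172)&(Z<.2); off[:200]=0; off[:,:315]=0
r=cv2.minAreaRect((W[off][:,:2]*1000).astype(np.float32));print('off',off.sum(),r)
fe=roi&(Z>.183)&(Z<.197);fe[193:]=0;fe[:,:290]=0
r=cv2.minAreaRect((W[fe][:,:2]*1000).astype(np.float32));print('fence',fe.sum(),r,cv2.boxPoints(r))
org=roi&(p[...,0]>180)&(p[...,2]<90)&(p[...,1]<140);org[:,300:]=0
print('post',org.sum(),np.round(W[org],3))
ro=roi&(Z>.172)&(Z<.185);ro[:,:288]=0;ro[:,308:]=0;ro[:215]=0;print('ros',ro.sum(),W[ro].mean(0),W[ro].min(0),W[ro].max(0))
```

```text
deckz 0.16113941227160328
deck rect ((542.3064575195312, 32.85902404785156), (448.7185363769531, 221.27459716796875), 81.57257843017578) [[ 399.98248 -172.86307]
 [ 618.86786 -205.2923 ]
 [ 684.63043  238.58112]
 [ 465.74506  271.01035]]
teal 308 ((433.5389709472656, -25.961570739746094), (87.33557891845703, 174.4937286376953), 69.36499786376953) 0.18929113427592653 [ 0.49966036 -0.05072493  0.19312418]
326 357 204 222
off 475 ((500.4469299316406, -51.24952697753906), (89.69972229003906, 45.602020263671875), 69.06771850585938)
fence 815 ((605.8699340820312, -42.85972595214844), (295.89813232421875, 37.636863708496094), 81.66065979003906) [[ 565.7926   -186.5151  ]
 [ 603.0315   -191.97379 ]
 [ 645.94727   100.795654]
 [ 608.7084    106.25433 ]]
post 7 [[0.56  0.118 0.192]
 [0.56  0.109 0.19 ]
 [0.557 0.109 0.189]
 [0.554 0.109 0.19 ]
 [0.552 0.109 0.188]
 [0.549 0.109 0.184]
 [0.545 0.118 0.19 ]]
ros 115 [0.4661484  0.07722805 0.17631262] [0.4461194  0.05635154 0.17203466] [0.48506223 0.09757346 0.18420336]
```

Run:
```python
from h import *
f=np.load('/tmp/top.npz');im=cv2.cvtColor(f['p'],cv2.COLOR_RGB2BGR)[150:255,205:400]
cv2.imwrite('pics/crop1.png',cv2.resize(im,None,fx=4,fy=4,interpolation=cv2.INTER_CUBIC))
```

```text
(no output)
```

View pics/crop1.png

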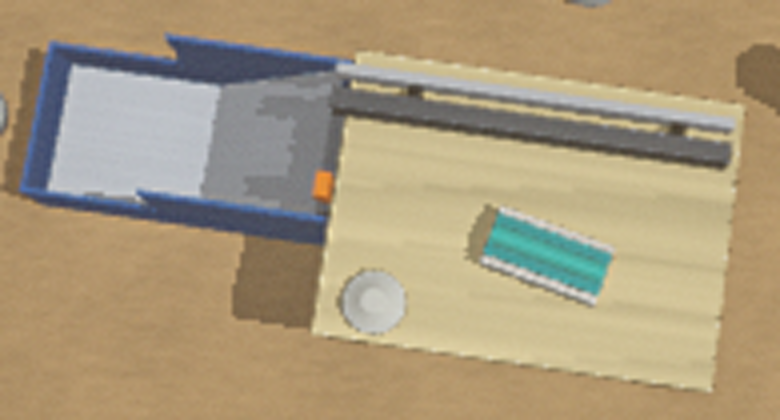

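The stand yaw is about -8.4°, with its origin near (0.558, 0.006) and the fence face at stand x ≈ 36. The offcut is at stand (-48,-65), skewed 12.6° with its nose towards the fence. I'll push with two spread fingers (jaw along stand y), then from the rear end with the jaw along stand x.

```bash
cat >> h.py <<'E'
from scipy.spatial.transform import Rotation as Ro
YAW=np.radians(-8.36);O=np.array([.5576,.006]);EX=np.array([np.cos(YAW),np.sin(YAW)]);EY=np.array([-EX[1],EX[0]])
def st(xy): d=(np.asarray(xy)[:2]-O)*1000; return np.round([d@EX,d@EY],1)
def wd(x,y): return np.round(O+(x*EX+y*EY)/1000,4)
def show():
    s=sensors.get_state();R=Ro.from_quat(s['eef_rot']).as_matrix();f=s['wrist_force']
    print('t',s['clock'],'pos',s['tool_pos'].round(4),'st',st(s['tool_pos']),'Fst',round(f[:2]@EX,2),round(f[:2]@EY,2),round(f[2],2),'jaw deg',np.degrees(np.arctan2(R[1,2],R[0,2])).round(1),'toolx',R[:,0].round(3),'open',s['opening'],'j',s['joints'].round(2))
E
python3 -c "
from h import *
show();print(wd(-105,-65))"
```

```text
t 0.1 pos [0.2722 0.5622 0.2469] st [-363.3  508.8] Fst 0.62 -0.31 0.09 jaw deg 64.2 toolx [-0.    -0.001 -1.   ] open 0.08809490951388868 j [-1.19  0.41 -0.01  1.6   0.01  1.13 -0.08]
[ 0.4443 -0.043 ]
```

Call:
{"op": "play_rows", "data": {"steps": [1.5, -5, 0.5, 0, 0, 1.5, 0.15, 1.5, -5, 0.5, 0, 0, 1.5, 0.15, 1.5, -5, 0.5, 0, 0, 1.5, 0.15, 1.5, -5, 0.5, 0, 0, 1.5, 0.15, 1.5, -5, 0.5, 0, 0, 1.5, 0.15, 1.5, -5, 0.5, 0, 0, 1.5, 0.15, 1.5, -5, 0.5, 0, 0, 1.5, 0.15, 1.5, -5, 0.5, 0, 0, 1.5, 0.15]}}

```text
clock: 1.1
tool_pos: [0.3924, 0.1607, 0.2877]
eef_rot: [-0.436, 0.556, 0.436, 0.556]
wrist_force: [0.9, 0.4, -0.0]
opening: 0.0505
```

Call:
{"op": "play_rows", "data": {"steps": [1.3, -5, 0.5, 0, 0, 1.5, 0.15, 1.3, -5, 0.5, 0, 0, 1.5, 0.15, 1.3, -5, 0, 0, 0, 1.5, 0.15, 1.3, -5.5, 0, 0, 0, 1, 0.15, 0, 0, 0, 0, 0, 0, 0.15, 0, 0, 0, 0, 0, 0, 0.15]}}

```text
clock: 1.85
tool_pos: [0.444, -0.0419, 0.2974]
eef_rot: [-0.462, 0.535, 0.463, 0.535]
wrist_force: [0.1, 0.3, 0.1]
opening: 0.0504
```

```bash
python3 -c "
from h import *
show()"
```

```text
t 1.85 pos [ 0.444  -0.0419  0.2974] st [-105.4  -63.9] Fst 0.09 0.36 0.06 jaw deg 81.7 toolx [-0.001  0.    -1.   ] open 0.05040669060362599 j [-0.44  0.04  0.44  1.96 -0.02  1.15  1.44]
```

Call:
{"op": "play_rows", "data": {"steps": [0, 0, -4, 0, 0, 0, 0.15, 0, 0, -3.5, 0, 0, 0, 0.15, 0, 0, -2, 0, 0, 0, 0.15, 0, 0, -0.9, 0, 0, 0, 0.15, 0, 0, 0, 0, 0, 0, 0.15]}}

```text
clock: 2.48
tool_pos: [0.4442, -0.0416, 0.1935]
eef_rot: [-0.463, 0.535, 0.463, 0.534]
wrist_force: [-0.4, -0.7, 0.5]
opening: 0.0508
```

Call:
{"op": "play_rows", "data": {"steps": [0.6, -0.09, 0, 0, 0, 0, 0.15, 0.6, -0.09, 0, 0, 0, 0, 0.15, 0.6, -0.09, 0, 0, 0, 0, 0.15, 0.6, -0.09, 0, 0, 0, 0, 0.15, 0.6, -0.09, 0, 0, 0, 0, 0.15, 0.6, -0.09, 0, 0, 0, 0, 0.15]}}

```text
clock: 3.22
tool_pos: [0.4806, -0.0479, 0.1936]
eef_rot: [-0.462, 0.535, 0.462, 0.535]
wrist_force: [-1.8, 0.2, 0.3]
opening: 0.0501
```

```bash
python3 -c "
from h import *
show();p,d=cap('top')
im=cv2.cvtColor(p,cv2.COLOR_RGB2BGR)[150:255,205:400]
cv2.imwrite('pics/c2.png',cv2.resize(im,None,fx=4,fy=4,interpolation=cv2.INTER_CUBIC))"
```

```text
t 3.225 pos [ 0.4806 -0.0479  0.1936] st [-68.3 -64.5] Fst -1.77 -0.09 0.32 jaw deg 81.7 toolx [-0.  0. -1.] open 0.05014596687753502 j [-0.38  0.24  0.45  2.02 -0.13  0.91  1.56]
```

View pics/c2.png

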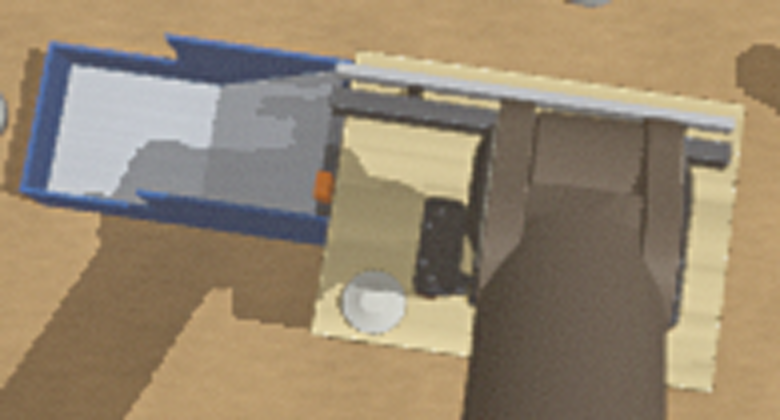

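The arm hides the offcut, but it is moving under a contact force of about 1.8 N. I'll continue, slowing down near the fence.

Call:
{"op": "play_rows", "data": {"steps": [0.6, -0.09, 0, 0, 0, 0, 0.15, 0.6, -0.09, 0, 0, 0, 0, 0.15, 0.6, -0.09, 0, 0, 0, 0, 0.15, 0.6, -0.09, 0, 0, 0, 0, 0.15, 0.6, -0.09, 0, 0, 0, 0, 0.15, 0.4, -0.06, 0, 0, 0, 0, 0.15]}}

```text
clock: 4.03
tool_pos: [0.5147, -0.053, 0.1936]
eef_rot: [-0.462, 0.535, 0.462, 0.535]
wrist_force: [-0.9, 0.8, 1.3]
opening: 0.0506
```

Call:
{"op": "play_rows", "data": {"steps": [0.3, -0.045, 0, 0, 0, 0, 0.15, 0.2, -0.03, 0, 0, 0, 0, 0.15, 0.2, -0.03, 0, 0, 0, 0, 0.15]}}

```text
clock: 4.4
tool_pos: [0.5214, -0.054, 0.1937]
eef_rot: [-0.462, 0.535, 0.462, 0.535]
wrist_force: [-0.9, -0.2, -0.5]
opening: 0.0502
```

Call:
{"op": "play_rows", "data": {"steps": [0.2, -0.03, 0, 0, 0, 0, 0.15, 0.2, -0.03, 0, 0, 0, 0, 0.15]}}

```text
clock: 4.65
tool_pos: [0.5254, -0.0546, 0.1937]
eef_rot: [-0.462, 0.535, 0.462, 0.535]
wrist_force: [-1.0, 1.1, -0.2]
opening: 0.0506
```

```bash
python3 -c "
from h import *
show()"
```

```text
t 4.65 pos [ 0.5254 -0.0546  0.1937] st [-23.  -64.6] Fst -1.19 0.92 -0.19 jaw deg 81.7 toolx [ 0.  0. -1.] open 0.05062668252182543 j [-0.35  0.32  0.45  1.92 -0.17  0.94  1.6 ]
```

Call:
{"op": "play_rows", "data": {"steps": [0.2, -0.03, 0, 0, 0, 0, 0.15, 0.2, -0.03, 0, 0, 0, 0, 0.15]}}

```text
clock: 4.9
tool_pos: [0.5289, -0.0551, 0.1936]
eef_rot: [-0.462, 0.535, 0.463, 0.535]
wrist_force: [-5.0, 1.4, 4.9]
opening: 0.0504
```

Call:
{"op": "play_rows", "data": {"steps": [0.15, -0.02, 0, 0, 0, 0, 0.15, 0, 0, 0, 0, 0, 0, 0.15]}}

```text
clock: 5.15
tool_pos: [0.5296, -0.0552, 0.1935]
eef_rot: [-0.461, 0.536, 0.463, 0.534]
wrist_force: [-6.6, 1.3, 4.1]
opening: 0.0503
```

Call:
{"op": "play_rows", "data": {"steps": [0.1, -0.015, 0, 0, 0, 0, 0.15, 0, 0, 0, 0, 0, 0, 0.15]}}

```text
clock: 5.4
tool_pos: [0.5299, -0.0552, 0.1934]
eef_rot: [-0.461, 0.536, 0.464, 0.534]
wrist_force: [-8.5, 1.3, 6.8]
opening: 0.0504
```

Firm stop at the expected fence position. I'll back off, lift and look.

Call:
{"op": "play_rows", "data": {"steps": [-0.4, 0.06, 0, 0, 0, 0, 0.15, -1.5, 0.22, 0, 0, 0, 0, 0.15, -3, 0.44, 2, 0, 0, 0, 0.15, -3, 0.44, 5, 0, 0, 0, 0.15, -4, -2, 4, 0, 0, 0, 0.15, 0, -6, 0, 0, 0, -8, 0.15, 0, -6, 0, 0, 0, -10, 0.15, 0, -6, 0, 0, 0, -10, 0.15]}}

```text
clock: 6.4
tool_pos: [0.4123, -0.2455, 0.3043]
eef_rot: [-0.318, 0.631, 0.317, 0.633]
wrist_force: [1.8, -0.9, -0.2]
opening: 0.0507
```

Call:
{"op": "play_rows", "data": {"steps": [0, -4, 0, 0, 0, -10, -0.7, 0, 0, 0, 0, 0, -10, -0.7, 0, 0, 0, 0, 0, -10, -0.7, 0, 0, 0, 0, 0, -10, -0.7, 0, 0, 0, 0, 0, -10, -0.7, 0, 0, 0, 0, 0, -10, -0.7, 0, 0, 0, 0, 0, -2, -0.7]}}

```text
clock: 7.28
tool_pos: [0.4125, -0.2837, 0.3036]
eef_rot: [0.052, 0.705, -0.051, 0.705]
wrist_force: [-0.1, 0.9, 0.7]
opening: 0.0134
```

```bash
python3 -c "
from h import *
show();p,d=cap('top');W=world('top',d);Z=W[...,2]
roi=np.zeros((400,640),bool);roi[155:255,205:400]=1
q=p.astype(int)
teal=roi&(q[...,1]-q[...,0]>40)&(q[...,2]-q[...,0]>40)&(Z>.165)&(Z<.2)&(q[...,1]>80);
v,u=np.nonzero(teal);print(teal.sum(),W[teal].mean(0),st(W[teal].mean(0)),cv2.minAreaRect((W[teal][:,:2]*1000).astype(np.float32)))
im=cv2.cvtColor(p,cv2.COLOR_RGB2BGR)[150:255,205:400]
cv2.imwrite('pics/c3.png',cv2.resize(im,None,fx=4,fy=4,interpolation=cv2.INTER_CUBIC))"
```

```text
t 7.275 pos [ 0.4125 -0.2837  0.3036] st [-101.4 -307.7] Fst -0.27 0.84 0.67 jaw deg -8.4 toolx [ 0.001  0.    -1.   ] open 0.013370642569518209 j [-0.26  0.18  0.9   1.86 -0.15  1.18  0.54]
303 [ 0.56349867 -0.05740442  0.18914104] [ 15.1 -61.9] ((563.4833374023438, -56.39641189575195), (87.76797485351562, 31.991472244262695), 81.2821273803711)
```

View pics/c3.png

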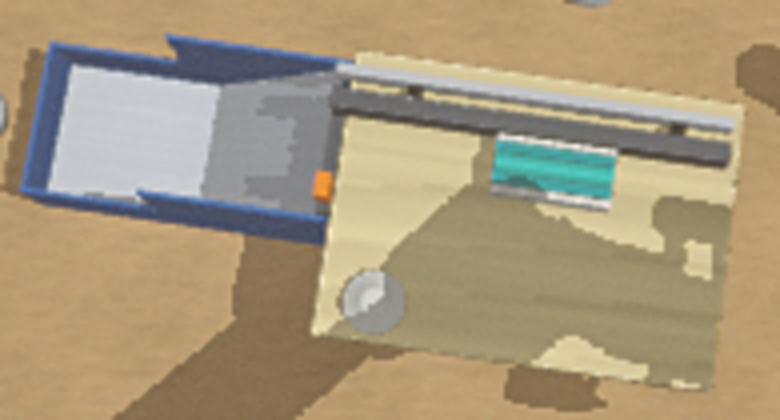

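The offcut is flush and parallel with the fence (81.3° against 81.7°), centred at stand (14,-62), and nothing else has moved. The jaw is now across, so I'll go behind its rear end.

Call:
{"op": "play_rows", "data": {"steps": [3.5, 3.8, 0, 0, 0, 0, -0.7, 3.5, 3.8, 0, 0, 0, 0, -0.7, 3.5, 3.8, 0, 0, 0, 0, -0.7, 3.06, 3.5, 0, 0, 0, 0, -0.7, 0, 0, -5, 0, 0, 0, -0.7, 0, 0, -4, 0, 0, 0, -0.7, 0, 0, -2, 0, 0, 0, -0.7, 0, 0, 0, 0, 0, 0, -0.7]}}

```text
clock: 8.32
tool_pos: [0.5474, -0.1347, 0.1924]
eef_rot: [0.05, 0.706, -0.051, 0.704]
wrist_force: [-0.9, -0.1, -0.6]
opening: 0.0135
```

```bash
python3 -c "
from h import *
show()"
```

```text
t 8.325 pos [ 0.5474 -0.1347  0.1924] st [  10.4 -140.7] Fst -0.85 -0.21 -0.57 jaw deg -8.2 toolx [-0.003  0.    -1.   ] open 0.013497121280871053 j [-0.4   0.44  0.74  1.85 -0.34  1.    0.34]
```

Call:
{"op": "play_rows", "data": {"steps": [0.09, 0.6, 0, 0, 0, 0, -0.7, 0.09, 0.6, 0, 0, 0, 0, -0.7, 0.09, 0.6, 0, 0, 0, 0, -0.7, 0.07, 0.4, 0, 0, 0, 0, -0.7, 0.07, 0.4, 0, 0, 0, 0, -0.7, 0.09, 0.6, 0, 0, 0, 0, -0.7, 0.09, 0.6, 0, 0, 0, 0, -0.7, 0.09, 0.6, 0, 0, 0, 0, -0.7]}}

```text
clock: 9.32
tool_pos: [0.5553, -0.0905, 0.1936]
eef_rot: [0.051, 0.705, -0.051, 0.705]
wrist_force: [-0.0, -1.5, 1.4]
opening: 0.0131
```

Call:
{"op": "play_rows", "data": {"steps": [0.095, 0.6, 0, 0, 0, 0, -0.7, 0.095, 0.6, 0, 0, 0, 0, -0.7, 0.095, 0.6, 0, 0, 0, 0, -0.7, 0.095, 0.6, 0, 0, 0, 0, -0.7, 0.095, 0.6, 0, 0, 0, 0, -0.7, 0.095, 0.6, 0, 0, 0, 0, -0.7, 0.095, 0.6, 0, 0, 0, 0, -0.7, 0.095, 0.6, 0, 0, 0, 0, -0.7]}}

```text
clock: 10.32
tool_pos: [0.5628, -0.0425, 0.1936]
eef_rot: [0.051, 0.705, -0.051, 0.705]
wrist_force: [-0.3, -1.6, 1.3]
opening: 0.0133
```

```bash
python3 -c "
from h import *
show();p,d=cap('top');
im=cv2.cvtColor(p,cv2.COLOR_RGB2BGR)[150:255,205:400]
p2,d2=cap('scene')
i2=cv2.cvtColor(p2,cv2.COLOR_RGB2BGR)[150:250,220:420]
cv2.imwrite('pics/c4.png',np.vstack([cv2.resize(im,(600,323)),cv2.resize(i2,(600,277))]))"
```

```text
t 10.325 pos [ 0.5628 -0.0425  0.1936] st [ 12.2 -47.3] Fst -0.06 -1.68 1.32 jaw deg -8.3 toolx [-0.  0. -1.] open 0.013334703249531126 j [-0.56  0.43  0.73  1.84 -0.34  1.    0.17]
```

View pics/c4.png

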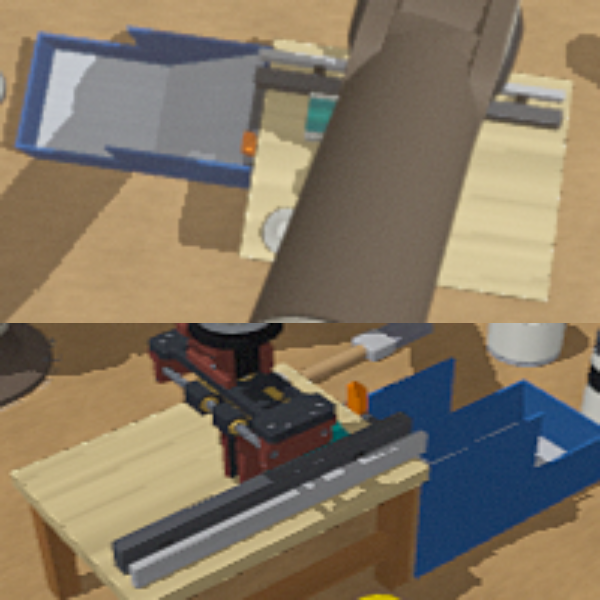

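The nose (teal, top panel at (320,115)) is close to the fence and heading into the gap. I'll push a bit further and measure its lateral position before the post.

Call:
{"op": "play_rows", "data": {"steps": [0.095, 0.6, 0, 0, 0, 0, -0.7, 0.095, 0.6, 0, 0, 0, 0, -0.7, 0.095, 0.6, 0, 0, 0, 0, -0.7, 0.095, 0.6, 0, 0, 0, 0, -0.7, 0.095, 0.6, 0, 0, 0, 0, -0.7]}}

```text
clock: 11.05
tool_pos: [0.5676, -0.0126, 0.1936]
eef_rot: [0.051, 0.705, -0.051, 0.705]
wrist_force: [-0.9, -2.0, -0.0]
opening: 0.0132
```

```bash
python3 -c "
from h import *
show();p,d=cap('top');W=world('top',d);Z=W[...,2];q=p.astype(int)
S=(W[...,:2]-O)*1000;SX=S@EX;SY=S@EY
m=(abs(SX-10)<50)&(SY>20)&(SY<110)&(Z>.168)&(Z<.2)
teal=m&(q[...,1]-q[...,0]>30)&(q[...,2]-q[...,0]>30)
for a in range(20,110,10):
  k=teal&(SY>=a)&(SY<a+10);j=m&~teal&(SY>=a)&(SY<a+10)&(SX<20)&(q.min(-1)>110)
  if k.sum(): print(a,k.sum(),SX[k].min().round(1),SX[k].max().round(1), 'white near edge',SX[j].min() if j.any() else None)
im=cv2.cvtColor(p,cv2.COLOR_RGB2BGR)[150:230,260:360]
cv2.imwrite('pics/c5.png',cv2.resize(im,None,fx=6,fy=6,interpolation=cv2.INTER_CUBIC))"
```

```text
t 11.05 pos [ 0.5676 -0.0126  0.1936] st [ 12.5 -16.9] Fst -0.6 -2.1 -0.02 jaw deg -8.3 toolx [-0. -0. -1.] open 0.013185814451306678 j [-0.61  0.44  0.73  1.84 -0.34  1.    0.12]
70 25 0.6 31.3 white near edge -7.294374310033738
80 14 -0.6 30.8 white near edge -4.393713293521387
```

View pics/c5.png

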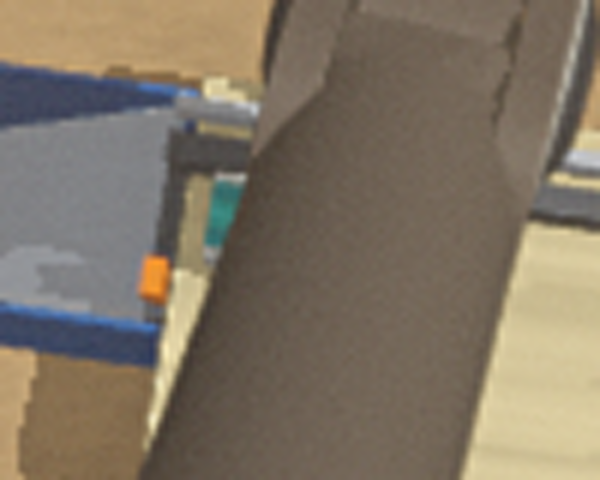

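The teal band spans stand x 0 to 31, so the nose is still flush (centre about 15, as when pressed). I'll go slowly through the gap.

Call:
{"op": "play_rows", "data": {"steps": [0.065, 0.4, 0, 0, 0, 0, -0.7, 0.065, 0.4, 0, 0, 0, 0, -0.7, 0.065, 0.4, 0, 0, 0, 0, -0.7, 0.05, 0.3, 0, 0, 0, 0, -0.7, 0.05, 0.3, 0, 0, 0, 0, -0.7]}}

```text
clock: 11.72
tool_pos: [0.5705, 0.0052, 0.1936]
eef_rot: [0.051, 0.705, -0.051, 0.705]
wrist_force: [-0.8, -1.2, -1.0]
opening: 0.0134
```

Call:
{"op": "play_rows", "data": {"steps": [0.05, 0.3, 0, 0, 0, 0, -0.7, 0.05, 0.3, 0, 0, 0, 0, -0.7, 0.05, 0.3, 0, 0, 0, 0, -0.7]}}

```text
clock: 12.1
tool_pos: [0.572, 0.0142, 0.1936]
eef_rot: [0.051, 0.705, -0.051, 0.705]
wrist_force: [-0.1, -1.5, 0.1]
opening: 0.0133
```

Call:
{"op": "play_rows", "data": {"steps": [0.065, 0.4, 0, 0, 0, 0, -0.7, 0.065, 0.4, 0, 0, 0, 0, -0.7, 0.065, 0.4, 0, 0, 0, 0, -0.7]}}

```text
clock: 12.48
tool_pos: [0.574, 0.0263, 0.1937]
eef_rot: [0.051, 0.705, -0.051, 0.705]
wrist_force: [-1.8, -1.9, 0.7]
opening: 0.013
```

```bash
python3 -c "
from h import *
show()"
```

```text
t 12.475 pos [0.574  0.0263 0.1937] st [13.3 22.5] Fst -1.49 -2.1 0.67 jaw deg -8.3 toolx [-0. -0. -1.] open 0.013041302018347365 j [-0.66  0.45  0.72  1.82 -0.34  1.    0.05]
```

The nose has passed the post with no rise in force. I'll carry on to the tip-off.

Call:
{"op": "play_rows", "data": {"steps": [0.07, 0.5, 0, 0, 0, 0, -0.7, 0.07, 0.5, 0, 0, 0, 0, -0.7, 0.07, 0.5, 0, 0, 0, 0, -0.7, 0.07, 0.5, 0, 0, 0, 0, -0.7, 0.07, 0.5, 0, 0, 0, 0, -0.7, 0.07, 0.5, 0, 0, 0, 0, -0.7]}}

```text
clock: 13.22
tool_pos: [0.5783, 0.0564, 0.1937]
eef_rot: [0.051, 0.705, -0.051, 0.705]
wrist_force: [0.2, -1.3, 0.6]
opening: 0.013
```

Call:
{"op": "play_rows", "data": {"steps": [0.07, 0.5, 0, 0, 0, 0, -0.7, 0.07, 0.5, 0, 0, 0, 0, -0.7, 0.07, 0.5, 0, 0, 0, 0, -0.7, 0.06, 0.4, 0, 0, 0, 0, -0.7, 0, 0, 0, 0, 0, 0, -0.7]}}

```text
clock: 13.85
tool_pos: [0.5808, 0.0756, 0.1935]
eef_rot: [0.051, 0.705, -0.051, 0.705]
wrist_force: [0.2, 0.0, 0.1]
opening: 0.0132
```

```bash
python3 -c "
from h import *
show();p,d=cap('top');
im=cv2.cvtColor(p,cv2.COLOR_RGB2BGR)[150:255,205:400]
p2,d2=cap('scene')
i2=cv2.cvtColor(p2,cv2.COLOR_RGB2BGR)[140:260,220:460]
cv2.imwrite('pics/c6.png',np.vstack([cv2.resize(im,(560,300)),cv2.resize(i2,(560,280))]))"
```

```text
t 13.85 pos [0.5808 0.0756 0.1935] st [12.9 72.2] Fst 0.17 0.04 0.05 jaw deg -8.3 toolx [-0.  0. -1.] open 0.01317075708273652 j [-0.73  0.46  0.71  1.79 -0.35  1.02 -0.03]
```

View pics/c6.png

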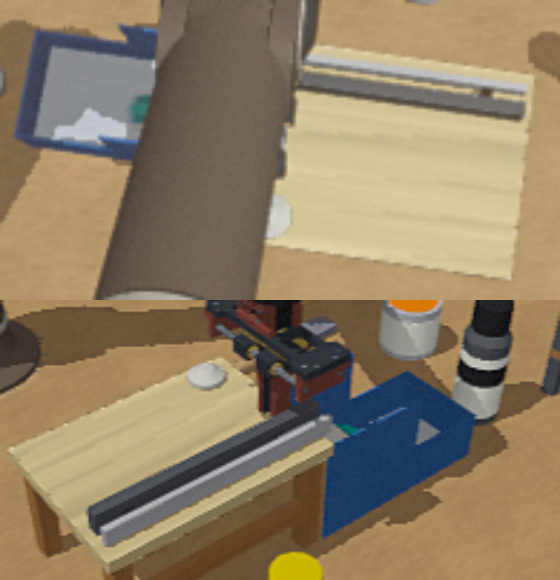

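The offcut has tipped off, with teal in the chute at (142,108) of the top panel. I'll lift clear and check that it reached the tray.

Call:
{"op": "play_rows", "data": {"steps": [-0.15, -1, 0, 0, 0, 0, -0.7, 0, 0, 4, 0, 0, 0, -0.7, 0, 0, 5, 0, 0, 0, -0.7, 0, -4, 3, 0, 0, 0, -0.7, -3, -5, 1, 0, 0, 0, -0.7, -3, -5, 0, 0, 0, 0, -0.7, -3, -5, 0, 0, 0, 0, -0.7, -3, -5, 0, 0, 0, 0, -0.7]}}

```text
clock: 14.95
tool_pos: [0.4576, -0.1773, 0.3238]
eef_rot: [0.052, 0.705, -0.051, 0.705]
wrist_force: [1.0, 0.1, 0.3]
opening: 0.013
```

Call:
{"op": "play_rows", "data": {"steps": [-2, -4, 0, 0, 0, 0, -0.7, 0, 0, 0, 0, 0, 0, -0.7, 0, 0, 0, 0, 0, 0, -0.7, 0, 0, 0, 0, 0, 0, -0.7]}}

```text
clock: 15.45
tool_pos: [0.4399, -0.2139, 0.3235]
eef_rot: [0.051, 0.705, -0.051, 0.705]
wrist_force: [-0.1, 0.5, -0.7]
opening: 0.0131
```

```bash
python3 -c "
from h import *
show();p,d=cap('top');W=world('top',d);q=p.astype(int)
t=(q[...,1]-q[...,0]>40)&(q[...,2]-q[...,0]>40)&(q[...,1]>80);t[:155]=0;t[230:]=0;t[:,:205]=0;t[:,400:]=0
S=(W[...,:2]-O)*1000;print(t.sum(),'stand',(S[t]@EX).mean(),(S[t]@EY).min(),(S[t]@EY).max(),'z',W[t][:,2].min(),W[t][:,2].max())
im=cv2.cvtColor(p,cv2.COLOR_RGB2BGR)[130:290,140:480]
cv2.imwrite('pics/c7.png',cv2.resize(im,(780,367),interpolation=cv2.INTER_CUBIC))"
```

```text
t 15.45 pos [ 0.4399 -0.2139  0.3235] st [ -84.5 -234.7] Fst -0.21 0.44 -0.74 jaw deg -8.2 toolx [-0.  0. -1.] open 0.013071643796509642 j [-0.47  0.13  0.93  1.85 -0.11  1.22  0.35]
193 stand 11.460251340088398 -23.18627996084222 276.1757669519745 z 0.03230522616155919 1.2802627771110273
```

View pics/c7.png

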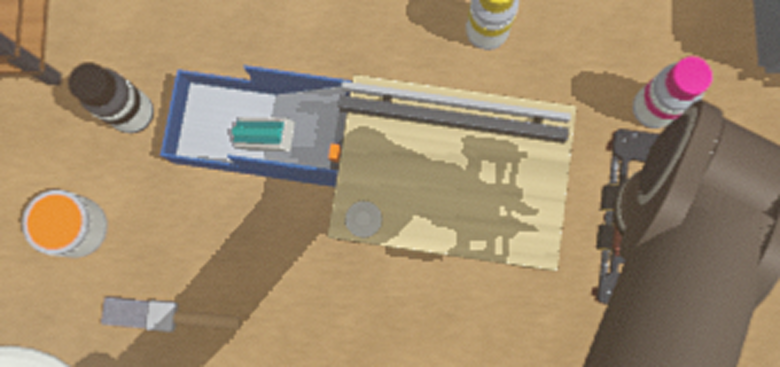

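```bash
python3 -c "
from h import *
for i in range(2):
  p,d=cap('top');W=world('top',d);q=p.astype(int)
  t=(q[...,1]-q[...,0]>40)&(q[...,2]-q[...,0]>40)&(q[...,1]>80);t[:170]=0;t[205:]=0;t[:,:230]=0;t[:,275:]=0
  S=(W[...,:2]-O)*1000;x=S[t]@EX;y=S[t]@EY;z=W[t][:,2]*1000
  print(t.sum(),x.min(),x.max(),y.min(),y.max())
  for a in range(180,300,10):
    k=(y>=a)&(y<a+10)
    if k.any(): print(a,k.sum(),np.median(z[k]).round(1),z[k].max().round(1))
r=W[abs(S@EX-60)<12]; 
y=(r[:,:2]-O)@EY*1000
for a in range(120,360,20):
  k=(y>=a)&(y<a+20); print('floor',a,np.median(r[k][:,2]*1000).round(1))
"
```

```text
193 -2.1014166901962614 29.318011895106824 196.9311519720005 276.6202541366483
190 8 78.9 86.1
200 28 78.6 84.0
210 26 74.1 81.6
220 24 67.3 74.1
230 24 60.8 69.5
240 23 54.3 62.6
250 24 48.5 53.4
260 24 42.0 52.6
270 12 39.8 45.1
193 -1.9399836064775642 29.39585131175747 195.90922678315508 277.10008291644135
190 10 80.7 86.2
200 27 79.0 86.4
210 26 72.6 80.8
220 23 66.4 71.4
230 25 60.3 67.0
240 24 54.1 61.7
250 22 47.9 55.9
260 22 40.4 50.0
270 14 38.1 45.7
floor 120 113.3
floor 140 95.0
floor 160 72.5
floor 180 50.9
floor 200 33.1
floor 220 12.7
floor 240 11.9
floor 260 11.1
floor 280 11.6
floor 300 12.9
floor 320 11.3
floor 340 12.2
```

The offcut has come to rest leaning, nose in the tray and rear still on the ramp, with its middle right at the tray's start. That isn't properly in the tray, so it needs a gentle nudge. First I'll measure the wall heights for clearance.

```bash
python3 -c "
from h import *
p,d=cap('top');W=world('top',d);p2,d2=cap('scene');V=world('scene',d2)
for n,A in(('top',W),('scene',V)):
  S=(A[...,:2]-O)*1000;x=S@EX;y=S@EY;z=A[...,2]*1000
  for a in range(105,370,15):
    r=[]
    for lo,hi in((-55,-36),(76,95)):
      k=(y>=a)&(y<a+15)&(x>lo)&(x<hi)&(z<300); r.append((round(float(np.percentile(z[k],97)),0),int(k.sum())) if k.any() else None)
    print(n,a,r)
i2=cv2.cvtColor(p2,cv2.COLOR_RGB2BGR)[150:245,320:440]
cv2.imwrite('pics/c8.png',cv2.resize(i2,None,fx=5,fy=5,interpolation=cv2.INTER_CUBIC))
"
```

```text
top 105 [(154.0, 29), (154.0, 14)]
top 120 [(153.0, 53), (153.0, 26)]
top 135 [(152.0, 46), (156.0, 31)]
top 150 [(151.0, 51), (152.0, 36)]
top 165 [(153.0, 54), (152.0, 38)]
top 180 [(153.0, 49), (153.0, 47)]
top 195 [(154.0, 49), (150.0, 47)]
top 210 [(152.0, 48), (154.0, 51)]
top 225 [(151.0, 51), (152.0, 58)]
top 240 [(150.0, 45), (151.0, 48)]
top 255 [(73.0, 35), (73.0, 28)]
top 270 [(72.0, 35), (73.0, 29)]
top 285 [(73.0, 31), (73.0, 31)]
top 300 [(74.0, 33), (73.0, 27)]
top 315 [(75.0, 37), (75.0, 31)]
top 330 [(71.0, 30), (76.0, 33)]
top 345 [(74.0, 34), (72.0, 30)]
top 360 [(71.0, 27), (73.0, 14)]
scene 105 [(157.0, 1), (150.0, 167)]
scene 120 [None, (150.0, 164)]
scene 135 [(151.0, 33), (150.0, 156)]
scene 150 [(151.0, 44), (149.0, 157)]
scene 165 [(151.0, 41), (149.0, 157)]
scene 180 [(151.0, 50), (151.0, 148)]
scene 195 [(151.0, 80), (151.0, 152)]
scene 210 [(149.0, 93), (150.0, 153)]
scene 225 [(151.0, 105), (150.0, 140)]
scene 240 [(150.0, 84), (148.0, 112)]
scene 255 [(71.0, 42), (71.0, 66)]
scene 270 [(72.0, 53), (72.0, 76)]
scene 285 [(71.0, 47), (71.0, 65)]
scene 300 [(71.0, 43), (71.0, 63)]
scene 315 [(71.0, 42), (70.0, 70)]
scene 330 [(70.0, 45), (71.0, 58)]
scene 345 [(70.0, 49), (71.0, 65)]
scene 360 [(70.0, 11), (69.0, 27)]
```

View pics/c8.png

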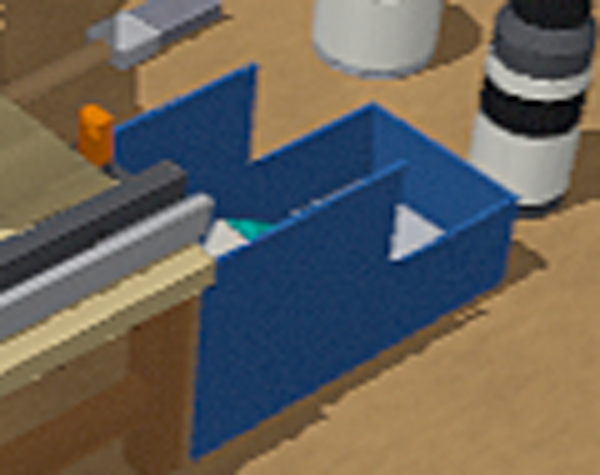

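Both walls are 150 mm high down to y ≈ 253. So I'll turn the jaw along the chute, so the body's 75 mm side fits between the walls, close the fingers, tilt 25° away from the stand, and nudge the rear end down the slope.

Call:
{"op": "play_rows", "data": {"steps": [1.8, 4.4, 0, 0, 0, 10, -1, 1.8, 4.4, 0, 0, 0, 10, -1, 1.8, 4.4, 0, 0, 0, 10, -1, 1.8, 4.4, 0, 0, 0, 10, -1, 1.8, 4.4, 0, 0, 0, 10, -1, 1.8, 4.4, 0, 0, 0, 10, -1, 1.8, 4.4, 0, 0, 0, 10, -1, 1.7, 4.4, 0, 0, 0, 10, -1], "newtons": 5}}

```text
clock: 16.7
tool_pos: [0.5828, 0.139, 0.3234]
eef_rot: [-0.416, 0.572, 0.416, 0.572]
wrist_force: [0.6, 0.1, 0.3]
opening: 0.0002
```

Call:
{"op": "play_rows", "data": {"steps": [1.7, 4.4, 0, 0, 0, 10, -1, 0, 0, 0, -6.2, 0.9, 0, -1, 0, 0, 0, -6.2, 0.9, 0, -1, 0, 0, 0, -6.2, 0.9, 0, -1, 0, 0, 0, -6.1, 0.9, 0, -1, 0, 0, 0, 0, 0, 0, -1]}}

```text
clock: 17.45
tool_pos: [0.5988, 0.184, 0.3216]
eef_rot: [-0.553, 0.637, 0.353, 0.405]
wrist_force: [0.5, 0.0, -0.9]
opening: 0.0003
```

```bash
python3 -c "
from h import *
show()"
```

```text
t 17.45 pos [0.5988 0.184  0.3216] st [ 14.9 182.1] Fst 0.45 0.1 -0.95 jaw deg 82.0 toolx [-0.061 -0.419 -0.906] open 0.0002764829967722344 j [-0.88  0.55  0.54  1.36  0.1   1.52  1.03]
```

Call:
{"op": "play_rows", "data": {"steps": [0, 0, -5, 0, 0, 0, -1, 0, 0, -5, 0, 0, 0, -1, 0, 0, -4, 0, 0, 0, -1, 0, 0, -3, 0, 0, 0, -1, 0, 0, 0, 0, 0, 0, -1]}}

```text
clock: 18.08
tool_pos: [0.5984, 0.1799, 0.1522]
eef_rot: [-0.551, 0.639, 0.352, 0.406]
wrist_force: [-0.6, 0.0, -0.2]
opening: 0.0005
```

Call:
{"op": "play_rows", "data": {"steps": [0, 0, -1, 0, 0, 0, -1, 0, 0, -1, 0, 0, 0, -1, 0, 0, -0.8, 0, 0, 0, -1, 0, 0, -0.8, 0, 0, 0, -1, 0, 0, 0, 0, 0, 0, -1]}}

```text
clock: 18.7
tool_pos: [0.599, 0.181, 0.117]
eef_rot: [-0.551, 0.638, 0.352, 0.406]
wrist_force: [0.1, 1.0, 0.1]
opening: 0.0002
```

```bash
python3 -c "
from h import *
show()"
```

```text
t 18.7 pos [0.599 0.181 0.117] st [ 15.5 179.2] Fst -0.02 0.98 0.11 jaw deg 81.7 toolx [-0.062 -0.418 -0.906] open 0.0002481312218896364 j [-0.86  0.73  0.49  1.57  0.05  1.15  0.96]
```

Call:
{"op": "play_rows", "data": {"steps": [0, 0, -0.4, 0, 0, 0, -1, 0.06, 0.4, -0.4, 0, 0, 0, -1, 0.06, 0.4, -0.4, 0, 0, 0, -1]}}

```text
clock: 19.08
tool_pos: [0.6006, 0.1895, 0.1054]
eef_rot: [-0.551, 0.638, 0.352, 0.407]
wrist_force: [-0.1, 0.4, -0.5]
opening: 0.0005
```

Call:
{"op": "play_rows", "data": {"steps": [0.05, 0.3, -0.3, 0, 0, 0, -1, 0.05, 0.3, -0.3, 0, 0, 0, -1]}}

```text
clock: 19.32
tool_pos: [0.6016, 0.1954, 0.0994]
eef_rot: [-0.552, 0.638, 0.352, 0.407]
wrist_force: [-1.1, 0.3, 1.2]
opening: 0.0007
```

Call:
{"op": "play_rows", "data": {"steps": [0.05, 0.3, -0.3, 0, 0, 0, -1, 0.05, 0.3, -0.3, 0, 0, 0, -1]}}

```text
clock: 19.58
tool_pos: [0.6026, 0.201, 0.0935]
eef_rot: [-0.551, 0.638, 0.351, 0.407]
wrist_force: [-0.5, -1.1, 0.3]
opening: 0.0002
```

Call:
{"op": "play_rows", "data": {"steps": [0.06, 0.4, -0.4, 0, 0, 0, -1, 0.06, 0.4, -0.4, 0, 0, 0, -1, 0.06, 0.4, -0.35, 0, 0, 0, -1]}}

```text
clock: 19.95
tool_pos: [0.6044, 0.2134, 0.0818]
eef_rot: [-0.551, 0.638, 0.352, 0.407]
wrist_force: [-0.1, 0.2, 0.0]
opening: 0.0006
```

Call:
{"op": "play_rows", "data": {"steps": [0.06, 0.4, -0.35, 0, 0, 0, -1, 0.06, 0.4, -0.35, 0, 0, 0, -1, 0.06, 0.4, -0.35, 0, 0, 0, -1]}}

```text
clock: 20.32
tool_pos: [0.6062, 0.2254, 0.0715]
eef_rot: [-0.551, 0.638, 0.351, 0.407]
wrist_force: [-0.1, -0.3, 0.5]
opening: 0.0007
```

```bash
python3 -c "
from h import *
show();p,d=cap('top');
im=cv2.cvtColor(p,cv2.COLOR_RGB2BGR)[150:230,200:310]
p2,d2=cap('scene')
i2=cv2.cvtColor(p2,cv2.COLOR_RGB2BGR)[140:245,310:440]
cv2.imwrite('pics/c9.png',np.hstack([cv2.resize(im,(400,291)),cv2.resize(i2,(360,291))]))"
```

```text
t 20.325 pos [0.6062 0.2254 0.0715] st [ 16.2 224.1] Fst -0.05 -0.34 0.5 jaw deg 81.7 toolx [-0.061 -0.417 -0.907] open 0.000688593930329676 j [-0.87  0.82  0.46  1.51  0.01  1.14  0.91]
```

View pics/c9.png

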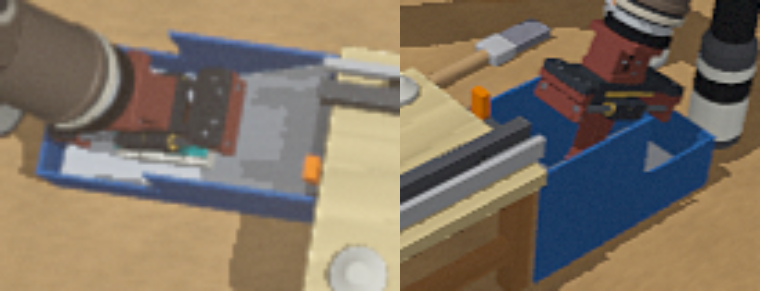

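Forces are near zero, so the offcut has probably slid ahead. I'll back out up the slope and check.

Call:
{"op": "play_rows", "data": {"steps": [-0.15, -1, 1.2, 0, 0, 0, -1, -0.3, -2, 3, 0, 0, 0, -1, 0, 0, 5, 0, 0, 0, -1, 0, 0, 6, 0, 0, 0, -1, 0, 0, 6, 0, 0, 0, -1, -3, -5, 2, 0, 0, 0, -1, -3, -5, 0, 0, 0, 0, -1, -3, -5, 0, 0, 0, 0, -1]}}

```text
clock: 21.42
tool_pos: [0.5104, 0.0422, 0.3047]
eef_rot: [-0.551, 0.638, 0.351, 0.408]
wrist_force: [0.1, 0.2, 0.9]
opening: 0.0004
```

Call:
{"op": "play_rows", "data": {"steps": [-2, -5, 0, 0, 0, 0, -1, -2, -5, 0, 0, 0, 0, -1, 0, -5, 0, 0, 0, 0, -1, 0, -5, 0, 0, 0, 0, -1, 0, 0, 0, 0, 0, 0, -1]}}

```text
clock: 22.05
tool_pos: [0.4695, -0.1599, 0.3047]
eef_rot: [-0.549, 0.64, 0.35, 0.409]
wrist_force: [-0.1, 0.5, -0.3]
opening: 0.0003
```

```bash
python3 -c "
from h import *
show();p,d=cap('top');W=world('top',d);q=p.astype(int)
t=(q[...,1]-q[...,0]>40)&(q[...,2]-q[...,0]>40)&(q[...,1]>80);t[:160]=0;t[210:]=0;t[:,:210]=0;t[:,290:]=0
S=(W[...,:2]-O)*1000;x=S[t]@EX;y=S[t]@EY;z=W[t][:,2]*1000
print(t.sum(),x.min(),x.max(),y.min(),y.max())
for a in range(180,370,10):
    k=(y>=a)&(y<a+10)
    if k.any(): print(a,k.sum(),np.median(z[k]).round(1))
im=cv2.cvtColor(p,cv2.COLOR_RGB2BGR)[100:290,140:480]
cv2.imwrite('pics/c10.png',cv2.resize(im,(780,436),interpolation=cv2.INTER_CUBIC))"
```

```text
t 22.05 pos [ 0.4695 -0.1599  0.3047] st [ -63. -177.] Fst -0.18 0.45 -0.27 jaw deg 81.2 toolx [-0.063 -0.417 -0.907] open 0.00027068995458995543 j [-0.68  0.17  0.72  1.91  0.35  1.17  1.3 ]
191 -1.134316827526081 29.44981798928037 221.99515217872514 307.15062195662597
220 23 52.9
230 21 52.1
240 22 50.5
250 21 47.9
260 24 46.3
270 23 45.0
280 22 43.0
290 21 43.0
300 14 41.2
```

View pics/c10.png

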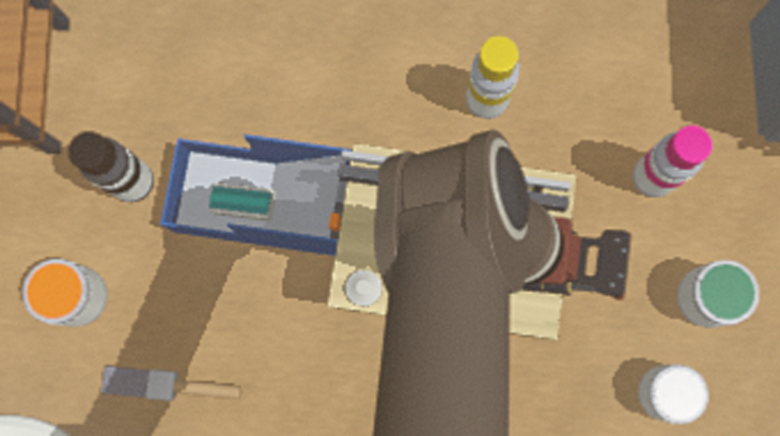

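The offcut now lies almost flat, tilted about 8°, with its centre well inside the tray (y ≈ 258). The last few millimetres of its rear still rest on the ramp foot. There is plenty of time, so one more small nudge will seat it fully.

Call:
{"op": "play_rows", "data": {"steps": [1.65, 4.4, 0, 0, 0, 0, -1, 1.65, 4.4, 0, 0, 0, 0, -1, 1.65, 4.4, 0, 0, 0, 0, -1, 1.65, 4.4, 0, 0, 0, 0, -1, 1.65, 4.4, 0, 0, 0, 0, -1, 1.65, 4.4, 0, 0, 0, 0, -1, 1.65, 4.4, 0, 0, 0, 0, -1, 1.65, 4.4, 0, 0, 0, 0, -1]}}

```text
clock: 23.1
tool_pos: [0.6033, 0.1998, 0.3037]
eef_rot: [-0.552, 0.637, 0.352, 0.406]
wrist_force: [0.9, -0.2, 0.2]
opening: 0.0001
```

Call:
{"op": "play_rows", "data": {"steps": [0, 0, 0, 0, 0, 0, -1, 0, 0, -5, 0, 0, 0, -1, 0, 0, -5, 0, 0, 0, -1, 0, 0, -4, 0, 0, 0, -1, 0, 0, -2, 0, 0, 0, -1, 0, 0, 0, 0, 0, 0, -1]}}

```text
clock: 23.85
tool_pos: [0.603, 0.1968, 0.1432]
eef_rot: [-0.551, 0.638, 0.352, 0.406]
wrist_force: [0.7, 0.0, 0.4]
opening: 0.0004
```

```bash
python3 -c "
from h import *
show()"
```

```text
t 23.85 pos [0.603  0.1968 0.1432] st [ 17.2 195.4] Fst 0.66 0.11 0.36 jaw deg 81.7 toolx [-0.062 -0.419 -0.906] open 0.0004304353761241213 j [-0.88  0.72  0.51  1.52  0.03  1.22  0.97]
```

Call:
{"op": "play_rows", "data": {"steps": [0, 0, -2.2, 0, 0, 0, -1, 0, 0, -2, 0, 0, 0, -1, 0.07, 0.7, -0.7, 0, 0, 0, -1, 0.07, 0.7, -0.7, 0, 0, 0, -1, 0.07, 0.7, -0.7, 0, 0, 0, -1, 0.07, 0.6, -0.6, 0, 0, 0, -1, 0, 0, 0, 0, 0, 0, -1]}}

```text
clock: 24.72
tool_pos: [0.6062, 0.2248, 0.0741]
eef_rot: [-0.552, 0.638, 0.352, 0.406]
wrist_force: [0.3, -0.3, -0.6]
opening: 0.0004
```

Call:
{"op": "play_rows", "data": {"steps": [0.05, 0.3, -0.2, 0, 0, 0, -1, 0.05, 0.3, -0.1, 0, 0, 0, -1]}}

```text
clock: 24.98
tool_pos: [0.6076, 0.23, 0.0719]
eef_rot: [-0.551, 0.638, 0.351, 0.407]
wrist_force: [-0.3, -0.1, 0.1]
opening: 0.0004
```

Call:
{"op": "play_rows", "data": {"steps": [0.05, 0.3, -0.1, 0, 0, 0, -1, 0.05, 0.3, 0, 0, 0, 0, -1, 0, 0, 0, 0, 0, 0, -1]}}

```text
clock: 25.35
tool_pos: [0.6085, 0.2364, 0.0707]
eef_rot: [-0.552, 0.638, 0.352, 0.407]
wrist_force: [0.5, 0.5, -0.3]
opening: 0.0006
```

```bash
cat > m.py <<'E'
from h import *
show()
for n,(r0,r1,c0,c1) in (('top',(160,210,210,290)),('scene',(150,245,320,440))):
    p,d=cap(n);W=world(n,d);q=p.astype(int);S=(W[...,:2]-O)*1000;X=S@EX;Y=S@EY
    t=(q[...,1]-q[...,0]>30)&(q[...,2]-q[...,0]>30)&(abs(q[...,1]-q[...,2])<50)&(q[...,1]>70)&(X>-20)&(X<50)&(Y>150)&(W[...,2]<.12)&(W[...,2]>.02)
    x,y,z=X[t],Y[t],W[t][:,2]*1000
    if t.sum(): print(n,t.sum(),x.min(),x.max(),y.min(),y.max(),[(a,int(k.sum()),np.median(z[k]).round(1)) for a in range(180,370,10) if (k:=(y>=a)&(y<a+10)).any()])
E
python3 m.py
```

```text
t 25.35 pos [0.6085 0.2364 0.0707] st [ 16.9 235.4] Fst 0.43 0.54 -0.34 jaw deg 81.7 toolx [-0.061 -0.417 -0.907] open 0.0006214090485605597 j [-0.89  0.84  0.47  1.49 -0.01  1.15  0.92]
top 27 -1.943893048327903 6.73766228729321 221.45042909589068 257.05023825305057 [(220, 6, np.float64(48.8)), (230, 9, np.float64(48.9)), (240, 7, np.float64(46.8)), (250, 5, np.float64(43.0))]
scene 1 -5.951350280740643 -5.951350280740643 360.7760060775269 360.7760060775269 [(360, 1, np.float64(43.5))]
```

Call:
{"op": "play_rows", "data": {"steps": [0.05, 0.3, -0.1, 0, 0, 0, -1, 0.05, 0.3, -0.1, 0, 0, 0, -1, 0.05, 0.3, 0, 0, 0, 0, -1]}}

```text
clock: 25.82
tool_pos: [0.6099, 0.2454, 0.0685]
eef_rot: [-0.551, 0.638, 0.352, 0.407]
wrist_force: [0.2, -0.2, 0.1]
opening: 0.0005
```

```bash
python3 m.py
```

```text
t 25.825 pos [0.6099 0.2454 0.0685] st [ 17.  244.4] Fst 0.24 -0.17 0.15 jaw deg 81.7 toolx [-0.061 -0.418 -0.907] open 0.0004977009569428278 j [-0.89  0.85  0.47  1.47 -0.01  1.16  0.91]
top 31 -2.0439188941288475 7.05078862121724 220.9026809132367 266.40130625830983 [(220, 4, np.float64(48.7)), (230, 7, np.float64(49.5)), (240, 8, np.float64(47.0)), (250, 7, np.float64(47.2)), (260, 5, np.float64(42.6))]
```

The forces and the measured geometry disagree: the finger should be pushing, but the offcut hasn't moved. One extra look is warranted.

```bash
python3 -c "
from h import *
p,d=cap('top');W=world('top',d)
im=cv2.cvtColor(p,cv2.COLOR_RGB2BGR)[160:215,205:295]
p2,d2=cap('scene')
i2=cv2.cvtColor(p2,cv2.COLOR_RGB2BGR)[140:245,330:440]
cv2.imwrite('pics/c11.png',np.hstack([cv2.resize(im,(450,275),interpolation=cv2.INTER_CUBIC),cv2.resize(i2,(288,275),interpolation=cv2.INTER_CUBIC)]))"
```

```text
(no output)
```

View pics/c11.png

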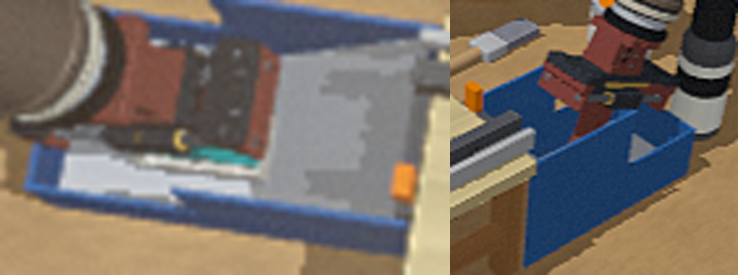

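The fingers are over the offcut's top rather than behind it, with no contact force. Its rear edge is visible at (262,170) in the left panel. I'll lift straight off and measure again.

Call:
{"op": "play_rows", "data": {"steps": [0, 0, 1, 0, 0, 0, -1, 0, 0, 4, 0, 0, 0, -1, 0, -1, 6, 0, 0, 0, -1, 0, -1, 6, 0, 0, 0, -1, 0, 0, 6, 0, 0, 0, -1, -3, -5, 0, 0, 0, 0, -1, -3, -5, 0, 0, 0, 0, -1, -3, -5, 0, 0, 0, 0, -1]}}

```text
clock: 27.02
tool_pos: [0.5189, 0.0731, 0.2994]
eef_rot: [-0.551, 0.638, 0.351, 0.407]
wrist_force: [-0.4, -0.6, 0.7]
opening: 0.0006
```

Call:
{"op": "play_rows", "data": {"steps": [-2, -5, 0, 0, 0, 0, -1, -2, -5, 0, 0, 0, 0, -1, 0, -5, 0, 0, 0, 0, -1, 0, -5, 0, 0, 0, 0, -1, 0, 0, 0, 0, 0, 0, -1]}}

```text
clock: 27.65
tool_pos: [0.4785, -0.1293, 0.2998]
eef_rot: [-0.549, 0.64, 0.35, 0.409]
wrist_force: [-0.1, -1.0, -0.9]
opening: 0.0005
```

```bash
python3 m.py; python3 -c "
from h import *
p,d=cap('top');W=world('top',d);S=(W[...,:2]-O)*1000;X=S@EX;Y=S@EY;Z=W[...,2]*1000
for lo,hi in((-9,-4),(0,5),(11,17),(24,29),(32,36),(55,70)):
  print((lo,hi),[(a,np.median(Z[k]).round(1)) for a in range(195,330,8) if (k:=(Y>=a)&(Y<a+8)&(X>lo)&(X<hi)&(Z<150)).any()])
"
```

```text
t 27.65 pos [ 0.4785 -0.1293  0.2998] st [ -58.5 -145.4] Fst 0.05 -0.99 -0.87 jaw deg 81.2 toolx [-0.063 -0.417 -0.907] open 0.0004707371842104833 j [-0.73  0.2   0.71  1.9   0.33  1.18  1.26]
top 231 -2.4891431828425112 29.504371341116354 219.9532460775879 309.5580163493095 [(210, 1, np.float64(55.9)), (220, 24, np.float64(51.9)), (230, 29, np.float64(51.1)), (240, 26, np.float64(49.0)), (250, 25, np.float64(47.7)), (260, 25, np.float64(44.7)), (270, 28, np.float64(45.2)), (280, 25, np.float64(42.6)), (290, 27, np.float64(40.9)), (300, 21, np.float64(42.6))]
scene 16 -4.261622293978997 48.716108693574036 356.6252379002711 362.0308108945623 [(350, 11, np.float64(49.4)), (360, 5, np.float64(35.1))]
(-9, -4) [(195, np.float64(43.0)), (203, np.float64(33.9)), (211, np.float64(29.3)), (219, np.float64(41.9)), (227, np.float64(37.8)), (235, np.float64(37.2)), (243, np.float64(37.4)), (251, np.float64(38.1)), (259, np.float64(31.7)), (267, np.float64(25.5)), (275, np.float64(35.8)), (283, np.float64(34.2)), (291, np.float64(24.7)), (299, np.float64(32.6)), (307, np.float64(10.7)), (315, np
[... 1464 characters left out ...]
float64(45.3)), (243, np.float64(44.4)), (251, np.float64(41.6)), (259, np.float64(39.7)), (267, np.float64(39.1)), (275, np.float64(39.3)), (283, np.float64(38.5)), (291, np.float64(34.5)), (299, np.float64(37.6)), (315, np.float64(10.0)), (323, np.float64(11.7))]
(55, 70) [(195, np.float64(42.6)), (203, np.float64(33.0)), (211, np.float64(26.2)), (219, np.float64(19.6)), (227, np.float64(12.5)), (235, np.float64(10.2)), (243, np.float64(11.6)), (251, np.float64(12.1)), (259, np.float64(11.6)), (267, np.float64(11.5)), (275, np.float64(12.9)), (283, np.float64(11.3)), (291, np.float64(11.0)), (299, np.float64(12.4)), (307, np.float64(10.2)), (315, np.float64(11.0)), (323, np.float64(11.5))]
```

```bash
python3 -c "
from h import *
p,d=cap('top');f=np.load('/tmp/top.npz')
for n,(r0,r1,c0,c1) in dict(rosette=(214,238,288,308),black=(150,192,162,210),orange_tin=(205,245,145,190),yellow=(110,155,340,370),brush=(255,280,180,250)).items():
  print(n,np.abs(p[r0:r1,c0:c1].astype(int)-f['p'][r0:r1,c0:c1]).mean().round(1),np.nanmedian(np.abs(d[r0:r1,c0:c1]-f['d'][r0:r1,c0:c1])).round(4))
print(workorder.finish_job())
"
```

```text
rosette 92.3 0.5183
black 7.9 0.0025
orange_tin 9.2 0.0025
yellow 8.4 0.0024
brush 19.5 0.0025
the job is handed in; nothing more can be done
None
```

I pushed the offcut flush to the fence, then along it, through the gap and off the ledge. It is at rest in the catch tray, but its last few millimetres still lean on the foot of the ramp. I handed the job in about 28 s into the 67 s limit.

- **Push to the fence:** I used two spread fingers at its middle and felt the stop at about 8.5 N. A look afterwards showed it parallel to the fence within 0.4°.
- **Through the gap:** I pushed from its rear end at about 2 N. It passed the post with no rise in force and tipped off.
- **In the chute:** It first stopped leaning on the ramp, with its middle right at the start of the tray. A gentle fingertip push on its rear slid it about 30 mm further in.
- **Second push failed:** I tried to seat the rear fully, but it moved the offcut only about 2 mm. The fingers seemed to be over its top, yet I measured no contact force, and I did not resolve that disagreement.

**Last checks:**
- **Offcut:** It lies at about stand y 217 to 310, with its centre near 260; the tray starts at 225. It is tilted about 6 to 8°, and its rear edge is 5 to 9 mm up the foot of the ramp.
- **Bystanders:** The last comparison shows the black and yellow cans, the orange tin and the brush unmoved. The arm hid the rosette in that comparison. The last clear view, after the first chute push, showed it in place, and the arm passed only well above it after that. I did not compare the pink can and the green and white tins numerically; they looked undisturbed in that same view.
- **Pictures:** I viewed 13, three over the budget of 10.

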